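# Push bearings into the press feed slot

### The job

Three ball bearings lie loose on the plywood feed tray beside the arbor press. With the fingertips push them one at a time along the tray and through the narrow gate into the feed slot, until they lie flat in single file, touching one another with the front one up against the end stop. Only slide the bearings, never pick one up or lift it over the fences, and leave the gear and the spacer where they are on the tray.

Things in the scene. Friction and masses are not known exactly. Their poses are not given: they have to be found in the camera images.
- gate (a point): midway between the two round steel gate posts (16 mm diameter, 7 mm high, 39 mm clear between them), on the floor of the fixed plywood tray, 12 mm above the bench. x points along the feed slot to the stop, y across it, z up. All fences and rails are 7 mm high, the bearings 16 mm: fingertips 9 to 13 mm above the floor clear every fence and still push a bearing
- tray_rear (a point): middle of the rear fence's inner face, on the tray floor, 207 mm behind the gate; same axes. The loading area: side fences at y = +/-95 mm run from here to 78 mm behind the gate, then diagonal fences at 45 degrees close in to the gate posts. Board 370 x 222 mm
- stop (a point): centre of the end stop's face, on the slot's floor, 125 mm past the gate; same axes. The slot runs straight from gate to stop, 41 mm wide between rails 7 mm high; three bearings fill 105 mm of it. The stop is a steel block 14 mm high. A 350 mm tall arbor press stands beyond it, from 20 mm past the stop's face on, reaching 300 mm past it
- bearing_a_mid (a point): one of three identical steel ball bearings with black seals lying flat on the tray: outside diameter 35 mm, bore 15 mm, 16 mm thick, 66 g. The point is its centre, 8 mm above the tray's floor. Smooth and slippery (friction about 0.35): slides easily when pushed from the side
- bearing_b_mid (a point): one of three identical steel ball bearings with black seals lying flat on the tray: outside diameter 35 mm, bore 15 mm, 16 mm thick, 66 g. The point is its centre, 8 mm above the tray's floor. Smooth and slippery (friction about 0.35): slides easily when pushed from the side
- bearing_c_mid (a point): one of three identical steel ball bearings with black seals lying flat on the tray: outside diameter 35 mm, bore 15 mm, 16 mm thick, 66 g. The point is its centre, 8 mm above the tray's floor. Smooth and slippery (friction about 0.35): slides easily when pushed from the side
- gear_mid (a point): small dark steel spur gear with 20 teeth and a hub, lying on the tray near its rear fence: 34 mm across, 22 mm high; the point is its centre, 11 mm above the tray's floor. Not to be moved
- spacer_mid (a point): plain black round spacer standing upright on the tray near its rear fence: 24 mm diameter, 30 mm high; the point is its centre, 15 mm above the tray's floor. Not to be moved
Not all that is in view belongs to the job. Leave any blue look-alike of the part that bears bearing_a_mid alone.

How it is judged:
On the way, in this order (a step that is already met when the one before it is completed fails the run):
1. one bearing is through the gate and in the slot while the other two are still before it ((((x of bearing_a_mid in the frame of gate above 0.018 m and y of bearing_a_mid in the frame of gate between -0.008 and 0.008 m and z of bearing_a_mid in the frame of gate below 0.012 m) and x of each of bearing_b_mid, bearing_c_mid in the frame of gate below 0.01 m) or ((x of bearing_b_mid in the frame of gate above 0.018 m and y of bearing_b_mid in the frame of gate between -0.008 and 0.008 m and z of bearing_b_mid in the frame of gate below 0.012 m) and x of each of bearing_a_mid, bearing_c_mid in the frame of gate below 0.01 m) or ((x of bearing_c_mid in the frame of gate above 0.018 m and y of bearing_c_mid in the frame of gate between -0.008 and 0.008 m and z of bearing_c_mid in the frame of gate below 0.012 m) and x of each of bearing_a_mid, bearing_b_mid in the frame of gate below 0.01 m))), for 0.05 s.
2. a second bearing is in the slot while the third is still before the gate (((x of bearing_a_mid in the frame of gate below 0.01 m and (x of bearing_b_mid in the frame of gate above 0.018 m and y of bearing_b_mid in the frame of gate between -0.008 and 0.008 m and z of bearing_b_mid in the frame of gate below 0.012 m) and (x of bearing_c_mid in the frame of gate above 0.018 m and y of bearing_c_mid in the frame of gate between -0.008 and 0.008 m and z of bearing_c_mid in the frame of gate below 0.012 m)) or (x of bearing_b_mid in the frame of gate below 0.01 m and (x of bearing_a_mid in the frame of gate above 0.018 m and y of bearing_a_mid in the frame of gate between -0.008 and 0.008 m and z of bearing_a_mid in the frame of gate below 0.012 m) and (x of bearing_c_mid in the frame of gate above 0.018 m and y of bearing_c_mid in the frame of gate between -0.008 and 0.008 m and z of bearing_c_mid in the frame of gate below 0.012 m)) or (x of bearing_c_mid in the frame of gate below 0.01 m and (x of bearing_a_mid in the frame of gate above 0.018 m and y of bearing_a_mid in the frame of gate between -0.008 and 0.008 m and z of bearing_a_mid in the frame of gate below 0.012 m) and (x of bearing_b_mid in the frame of gate above 0.018 m and y of bearing_b_mid in the frame of gate between -0.008 and 0.008 m and z of bearing_b_mid in the frame of gate below 0.012 m)))), for 0.05 s.
At the end, for the whole second after the job is handed in: all three bearings lie flat (within 0.12 rad, 3 mm in height) in the slot, within 6 mm of its centre line, the row home against the stop with at most 5 mm of play in all (last centre at least 32.5 mm past the gate); gear and spacer within 20 mm of their starts (x of bearing_a_mid in the frame of gate between 0.0325 and 0.112 m and y of bearing_a_mid in the frame of gate between -0.006 and 0.006 m and z of bearing_a_mid in the frame of gate between 0.004 and 0.011 m and angle between each of bearing_a_mid, bearing_b_mid, bearing_c_mid's own z axis and vertical below 0.12 rad and x of bearing_b_mid in the frame of gate between 0.0325 and 0.112 m and y of bearing_b_mid in the frame of gate between -0.006 and 0.006 m and z of bearing_b_mid in the frame of gate between 0.004 and 0.011 m and x of bearing_c_mid in the frame of gate between 0.0325 and 0.112 m and y of bearing_c_mid in the frame of gate between -0.006 and 0.006 m and z of bearing_c_mid in the frame of gate between 0.004 and 0.011 m and distance of each of gear_mid, spacer_mid from where it was at the start of the episode below 0.02 m); the robot touches nothing.
It fails at once if a bearing is lifted more than 10 mm off the tray (z of any of bearing_a_mid, bearing_b_mid, bearing_c_mid in the frame of gate above 0.018 m).
It fails at once if a bearing is tipped up or knocked off the tray (angle between any of bearing_a_mid, bearing_b_mid, bearing_c_mid's own z axis and vertical above 0.6 rad or z of any of bearing_a_mid, bearing_b_mid, bearing_c_mid in the frame of gate below 0 m).
It fails at once if the gear or the spacer is moved more than 20 mm (distance of any of gear_mid, spacer_mid from where it was at the start of the episode above 0.02 m).
It also fails if it takes over 67 s, if anything falls off the work surface, if the arm or the gripper's body presses on something with over 40 N, if the wrist force passes 120 N, or if a joint passes its speed limit or range.

### The arm

A 6-joint arm with a two-finger parallel gripper is mounted at the origin on the work surface. World frame = base frame: x ahead of the robot, y to its left, z up, the work surface at z = 0. Lengths are in m, angles in rad, forces in N, time in s.
With the tool pointing down it reaches from about 0.4 to 0.825 m from the base axis. Payload 7 kg.
Tool frame: the origin (TCP) lies on the centre line of the jaws, within the pads' length; the fingertips stand 22 mm ahead of it and the grasp point (between the pads) lies 3 mm ahead of it; z points along the fingers, y is the line along which they close (so a half turn about z gives the same grasp; the last joint's range is limited). The gripper opens to 88 mm and grips with 3 to 60 N. Pads are 19 mm wide; open, the fingers measure 130 mm over their backs; the gripper's body (78 mm by 193 mm) begins 47 mm behind the grasp point.
Start: joints at [-0.869, 0.359, 0.012, 0, -1.224, -0.288], TCP at [0.271, -0.618, 0.249] pointing down, gripper open.
Joint ranges: [-3.07, 3.07], [-1.43, 2.12], [-1.02, 1.25], [-3.03, 1.67], [-3.05, -0], [-3.03, 3.03]. Speed limits (rad/s): [2.39, 2.39, 3.01, 3.14, 3.14, 3.14].

### API

Orientations are given as [roll, pitch, yaw] about the fixed x, y, z axes, in that order (R = Rz(yaw) Ry(pitch) Rx(roll)).
In Python, from station import monitor, viewer, order gives the robot as it stands. The module is installed in compiled form; this text tells all that it offers.
- The arm moves only by the tool servo_tool, never from a script. Its argument "targets" is a list of rows, each an object with "angular": the turn, a rotation vector about the tool's x, y, z in degrees, a list of three; "xyz": the shift along the tool's x, y, z in cm, a list of three; "claw": the finger opening in cm, from 0 to 8.76. A call has 1 to 20 rows; each row shifts and turns the commanded pose from where the row before left it, along the tool's axes as they then stand; what a row does not reach is not made up. A row lasts 1/10 s, in which the tool goes at most 50 mm and 8.59 degrees, less where a joint would pass 70% of its speed; a pose out of reach is approached as far as the arm can. A call is refused whole if a number of a shift passes 5 or a number of a turn 8.59, either way. A call with a gripper value outside its range is refused whole. The fingers move at their own pace and stop on an object; "force" is the grip in N (left out, the last holds). Time passes only in rows, so rows that do not move let the fingers close. It gives the time, the measured TCP pose, the force, the opening and the grip force at its end, in the units of the state.
- monitor.get_state(): the state, without advancing time (a new reading comes with each control period).
- viewer.grab_frame(name): name is "scene" or "side" or "wrist"; returns a dict with "color" (400x640x3 uint8, blue, green, red), "fovy" (degrees; the focal length in pixels is half the picture's height over the tangent of half this angle, whatever the lens; pixels are square), "cx", "cy" (the principal point, pixels), "R" (3x3) and "t" (3): a world point X has camera coordinates R X + t. Camera axes: x right, y down, z forward; pixel columns grow to the right and rows downward; lengths in m; the calibration is good to about 2 mm. A picture is of the moment at which its call begins. There is no depth.
- order.job_done(): hands the job in; it is judged then, once.
The state is a dict: "t": time; "q": joint angles; "qd": joint speeds; "joint_efforts": joint torques, N m; "eef_pos": TCP position; "ee_rot": TCP orientation; "force": force on the tool from outside, world axes, zero at the start; "moment": the same for the moment, N m; "width": finger opening in m; "gripper_force": force on a finger pad.
Only numpy, scipy, OpenCV 4.12 (cv2) and the standard library are available. Lean on these libraries where they do the work, as an engineer would, in place of code of your own. Each camera call takes 0.05 s, during which the arm holds its last target. There are 200 camera calls.

## Working session

There is one attempt and no reset: what is moved stays moved. The work goes in short steps, Python scripts to look and compute and a tool call to move; the robot and the scene stay as the last step left them, time stands still between calls to the robot, and variables do not carry over. Pictures are saved under pics/ and viewed, at most 10 in all, crops included, and the job is handed in when it is done.

Besides the shell and the picture viewer there is one more tool, called after "Call:" as name(argument=value, ...), one argument or row to a line, values as JSON. servo_tool: Moves the arm, as the interface text tells. Its arguments: {"type":"object","properties":{"targets":{"type":"array"},"force":{"type":"number"}},"required":["targets"]}

```bash
mkdir -p pics; python3 - <<'E'
from station import monitor, viewer
import cv2, numpy as np, pickle
s=monitor.get_state(); print({k:np.round(v,3) for k,v in s.items()})
for n in ("scene","side","wrist"):
    f=viewer.grab_frame(n); pickle.dump(f,open(f"{n}.pkl","wb")); cv2.imwrite(f"pics/{n}0.png",f["color"])
    print(n,f["fovy"],f["cx"],f["cy"],np.round(-f["R"].T@f["t"],3),np.round(f["R"],2).tolist())
E
```

```text
{'t': np.float64(0.0), 'q': array([-0.869,  0.359,  0.011, -0.   , -1.224, -0.288]), 'qd': array([-0.   , -0.   , -0.001,  0.001,  0.001, -0.002]), 'joint_efforts': array([ 2.0000e-03, -5.8271e+01,  2.9305e+01,  6.9970e+00,  7.0000e-03,
       -0.0000e+00]), 'eef_pos': array([ 0.271, -0.618,  0.248]), 'ee_rot': array([ 3.14 , -0.   , -2.728]), 'force': array([-0.059, -0.123, -0.419]), 'moment': array([ 0.031, -0.02 , -0.016]), 'gripper_force': np.float64(0.0), 'width': np.float64(0.087)}
scene 45.946063911593924 325.4144100314377 194.41039144374128 [ 1.037 -0.033  0.681] [[0.13, 0.99, 0.01], [0.81, -0.1, -0.58], [-0.58, 0.08, -0.81]]
side 57.7878100012573 317.92684189510805 197.87429123236072 [ 0.564 -0.465  0.485] [[1.0, -0.07, -0.01], [-0.05, -0.63, -0.78], [0.05, 0.77, -0.63]]
wrist 58.405402177771386 317.61992147190625 200.70567851928604 [ 0.195 -0.65   0.384] [[-0.4, 0.92, 0.0], [0.87, 0.38, 0.3], [0.28, 0.12, -0.95]]
```

View pics/scene0.png

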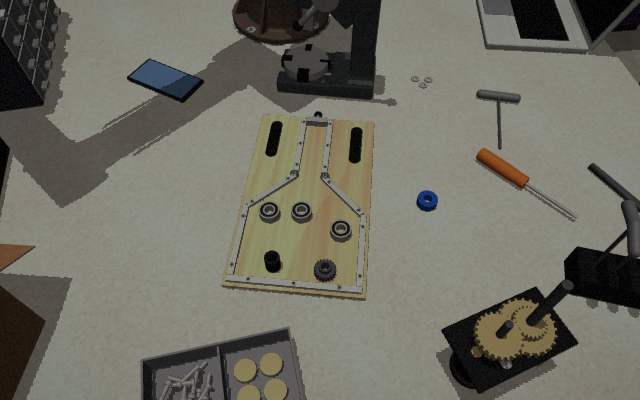

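View pics/wrist0.png

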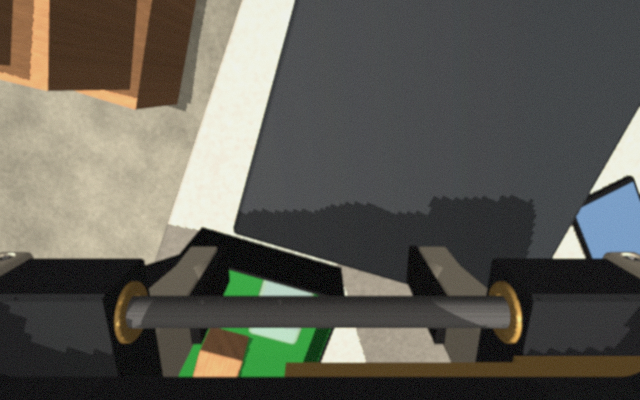

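The scene view shows the tray with its slot running up toward the robot: stop about (317,122), gate about (310,175), bearings at (270,211), (301,211) and (341,230), spacer (272,261), gear (325,269). The wrist view shows none of it.

```bash
python3 - <<'E'
import cv2,pickle
f=pickle.load(open("scene.pkl","rb"))["color"]
cv2.imwrite("pics/scene_c.png",cv2.resize(f[100:310,210:390],None,fx=2.8,fy=2.8,interpolation=cv2.INTER_CUBIC))
E
```

```text
(no output)
```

View pics/scene_c.png

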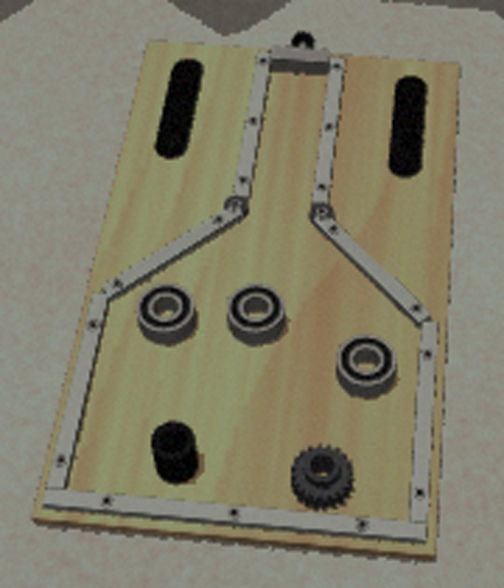

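View pics/side0.png

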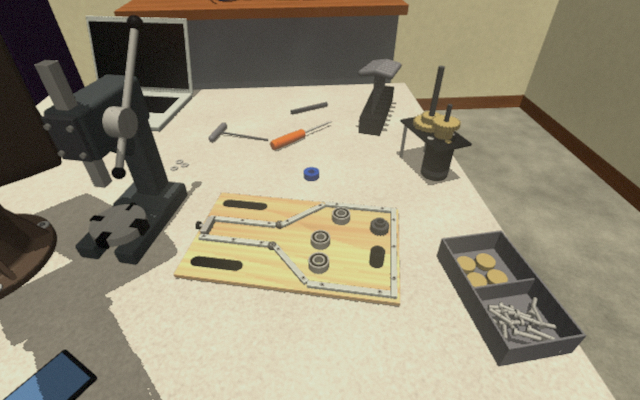

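The crop shows post tops at crop (236,205) and (321,211), stop face at crop y≈70, and the seal rings at crop (167,307), (256,307), (367,358). The side view shows the bearings at (341,213), (320,238), (318,262) and the press left of the stop.

```bash
cat > h.py <<'E'
import numpy as np, cv2, pickle
def foc(f): return 200/np.tan(np.radians(f["fovy"])/2)
def cast(f,p,z):
    F=foc(f); d=f["R"].T@np.array([(p[0]-f["cx"])/F,(p[1]-f["cy"])/F,1]); c=-f["R"].T@f["t"]
    return (c+d*(z-c[2])/d[2])
def proj(f,X):
    c=f["R"]@np.asarray(X)+f["t"]; F=foc(f); return np.array([F*c[0]/c[2]+f["cx"],F*c[1]/c[2]+f["cy"]])
E
python3 - <<'E'
from h import *
for n in("scene","side"):
    f=pickle.load(open(n+".pkl","rb")); im=f["color"]; hsv=cv2.cvtColor(im,cv2.COLOR_BGR2HSV)
    m=cv2.inRange(hsv,(10,60,90),(35,255,255))
    k,l,st,ce=cv2.connectedComponentsWithStats(m)
    # tray: union of components near tray -> close
    m2=cv2.morphologyEx(m,cv2.MORPH_CLOSE,np.ones((13,13)))
    cs,_=cv2.findContours(m2,cv2.RETR_EXTERNAL,cv2.CHAIN_APPROX_NONE)
    tp=(300,230) if n=="scene" else (290,240)
    c=[c for c in cs if cv2.pointPolygonTest(c,tp,False)>=0][0]
    hull=cv2.convexHull(c); q=cv2.approxPolyDP(hull,8,True).reshape(-1,2)
    print(n,"corners",[(p.tolist(),np.round(cast(f,p,.012)[:2],4).tolist()) for p in q])
    tm=np.zeros_like(m); cv2.fillPoly(tm,[hull],255)
    d=cv2.inRange(im,(0,0,0),(48,48,48))&tm
    cs,_=cv2.findContours(d,cv2.RETR_EXTERNAL,cv2.CHAIN_APPROX_NONE)
    for c in cs:
        if cv2.contourArea(c)>30:
            x,y,w,h=cv2.boundingRect(c); M=cv2.moments(cv2.convexHull(c)); p=(M['m10']/M['m00'],M['m01']/M['m00'])
            print(np.round(p,1),w,h,np.round(cast(f,p,.028)[:2],4))
f=pickle.load(open("scene.pkl","rb"))
for nm,p,z in(("postL",(236,205),.019),("postR",(321,211),.019),("stopL",(271,70),.018),("stopR",(328,74),.018),("rearL",(68,490),.019),("rearR",(414,522),.019)):
    pp=(210+p[0]/2.8,100+p[1]/2.8); print(nm,np.round(cast(f,pp,z)[:2],4))
g=pickle.load(open("side.pkl","rb"))
for nm,p,z in(("postR",(279,225),.019),("postL",(272,245),.019)): print(nm,np.round(cast(g,p,z)[:2],4))
E
```

```text
scene corners [([263, 115], [0.3523, -0.061]), ([373, 123], [0.4005, 0.1519]), ([364, 298], [0.7587, 0.069]), ([221, 284], [0.7084, -0.1447])]
[324.4 275. ] 22 12 [0.7212 0.0135]
[324.9 265.5] 9 8 [0.7052 0.0163]
[272.1 261.3] 17 22 [ 0.6879 -0.0637]
[340.5 227.9] 18 15 [0.6412 0.0503]
[301.  209.4] 17 14 [ 0.5972 -0.0097]
[268.5 209.3] 18 14 [ 0.5904 -0.0633]
[355.1 144.9] 13 36 [0.4667 0.104 ]
[273.4 138.6] 17 36 [ 0.4327 -0.0446]
side corners [([173, 273], [0.3486, -0.0615]), ([222, 192], [0.4001, 0.1522]), ([398, 211], [0.7567, 0.0638]), ([398, 306], [0.7045, -0.1511])]
postL [ 0.5122 -0.0133]
postR [0.5237 0.0399]
stopL [0.3959 0.0218]
stopR [0.4045 0.0604]
rearL [ 0.6993 -0.1233]
rearR [0.7421 0.062 ]
postR [0.5228 0.0337]
postL [ 0.5112 -0.0168]
```

```bash
cat >> h.py <<'E'
G=np.array([.5185,.011]); ex=np.array([-np.cos(.233),np.sin(.233)]); ey=np.array([-ex[1],ex[0]])
def gf(X): d=np.asarray(X)[:2]-G; return np.round(1000*np.array([d@ex,d@ey]),1)
def wf(x,y): return G+ex*x/1000+ey*y/1000
def seals(f,thr,tol=9):
    "dark blobs on the tray: hull centroid cast to the bearing top"
    q=np.array([proj(f,[*wf(x,y),.02]) for x,y in((-207,-95),(-75,-95),(0,-20),(125,-20),(125,20),(0,20),(-75,95),(-207,95))],np.int32)
    m=np.zeros((400,640),np.uint8); cv2.fillPoly(m,[q],255)
    d=cv2.inRange(cv2.cvtColor(f["color"],cv2.COLOR_BGR2GRAY),0,thr)&m
    cs,_=cv2.findContours(d,cv2.RETR_EXTERNAL,cv2.CHAIN_APPROX_NONE); o=[]
    for c in cs:
        h=cv2.convexHull(c); M=cv2.moments(h)
        if M['m00']>60:
            p=(M['m10']/M['m00'],M['m01']/M['m00']); o.append((np.round(p,1).tolist(),*cv2.boundingRect(c)[2:],gf(cast(f,p,.028)).tolist()))
    return o
E
python3 - <<'E'
from h import *
for n,ts in(("scene",(45,60)),("side",(50,65,80))):
    f=pickle.load(open(n+".pkl","rb"))
    for t in ts:
        print(n,t); [print("  ",*o) for o in seals(f,t)]
for n,P in(("scene",((294.3,173.2),(324.6,175.4))),("side",((279,225),(272,245)))):
    f=pickle.load(open(n+".pkl","rb")); print([gf(cast(f,p,.019)) for p in P])
    im=f["color"]; u,v=proj(f,[*wf(-40,0),.02]).astype(int); cv2.imwrite(f"pics/{n}_z.png",cv2.resize(im[v-60:v+60,u-80:u+80],None,fx=5,fy=5,interpolation=cv2.INTER_CUBIC)); print(u-80,v-60)
E
```

```text
scene 45
   [324.4, 275.0] 22 12 [-196.6, -49.1]
   [324.6, 270.0] 14 8 [-188.2, -48.6]
   [272.1, 261.3] 17 22 [-182.1, 33.6]
   [340.5, 227.9] 18 15 [-110.3, -66.6]
   [300.9, 209.4] 17 14 [-81.4, 2.0]
   [268.5, 209.3] 18 14 [-87.0, 55.8]
scene 60
   [324.6, 270.3] 22 23 [-188.7, -48.7]
   [272.1, 261.4] 17 22 [-182.2, 33.5]
   [339.9, 235.9] 21 11 [-125.4, -66.8]
   [340.5, 228.0] 18 15 [-110.5, -66.6]
   [301.7, 217.5] 20 10 [-97.1, -1.4]
   [270.1, 216.9] 20 12 [-101.5, 50.5]
   [301.0, 209.2] 17 15 [-81.0, 2.0]
   [268.5, 209.2] 18 15 [-86.7, 55.7]
side 50
side 65
side 80
   [376.8, 256.5] 15 22 [-181.8, 34.8]
   [378.1, 230.6] 17 9 [-181.7, -27.7]
[array([ 0.6, 25.1]), array([  1.5, -29.2])]
225 132
[array([  1.1, -23. ]), array([ 0.7, 28.7])]
217 175
```

View pics/side_z.png

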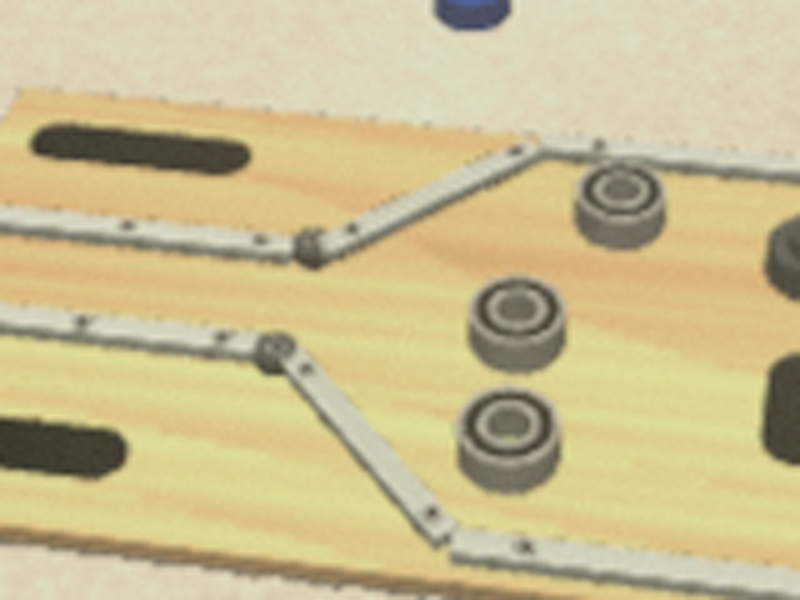

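The side crop shows post tops at crop (313,242) and (275,345) and bearing tops at (620,189), (517,310), (509,425). The fences are as described.

```bash
python3 - <<'E'
from h import *
f=pickle.load(open("side.pkl","rb"))
for p,z in(((313,242),.019),((275,345),.019),((620,189),.028),((517,310),.028),((509,425),.028)): print(gf(cast(f,(217+p[0]/5,175+p[1]/5),z)))
from station import monitor
s=monitor.get_state(); print(s["eef_pos"],s["ee_rot"])
# approach: tool over (-150,2) gate frame ; shifts in final tool axes (tool x=-ex, tool y=+ey, z down)
t=wf(-125,0); d=t-s["eef_pos"][:2]; yaw=s["ee_rot"][2]; X=np.array([np.cos(yaw),np.sin(yaw)]);Y=np.array([np.sin(yaw),-np.cos(yaw)])
print(t,"shift in start tool axes cm",100*d@X,100*d@Y, "turn deg", np.degrees(-(-.233-yaw)))
E
```

```text
[  1.  -27.5]
[ 1.3 26.4]
[-110.4  -65.3]
[-81.8   4.6]
[-87.6  57.6]
[ 0.27125585 -0.61773022  0.24781806] [ 3.14031255e+00 -1.17857410e-04 -2.72790179e+00]
[ 0.64012226 -0.01786219] shift in start tool axes cm -57.88919728825091 40.09839959367595 turn deg -142.9473429844431
```

Call:
servo_tool(
  targets=[
    {"angular": [0,0,0],"xyz": [-3.6,2.5,0],"claw": 2.2},
    {"angular": [0,0,0],"xyz": [-3.6,2.5,0],"claw": 2.2},
    {"angular": [0,0,0],"xyz": [-3.6,2.5,0],"claw": 2.2},
    {"angular": [0,0,0],"xyz": [-3.6,2.5,0],"claw": 2.2},
    {"angular": [0,0,0],"xyz": [-3.6,2.5,0],"claw": 2.2},
    {"angular": [0,0,0],"xyz": [-3.6,2.5,0],"claw": 2.2},
    {"angular": [0,0,0],"xyz": [-3.6,2.5,0],"claw": 2.2},
    {"angular": [0,0,0],"xyz": [-3.6,2.5,0],"claw": 2.2},
    {"angular": [0,0,0],"xyz": [-3.6,2.5,0],"claw": 2.2},
    {"angular": [0,0,0],"xyz": [-3.6,2.5,0],"claw": 2.2},
    {"angular": [0,0,0],"xyz": [-3.6,2.5,0],"claw": 2.2},
    {"angular": [0,0,0],"xyz": [-3.6,2.5,0],"claw": 2.2},
    {"angular": [0,0,0],"xyz": [-3.6,2.5,0],"claw": 2.2},
    {"angular": [0,0,0],"xyz": [-3.6,2.5,0],"claw": 2.2},
    {"angular": [0,0,0],"xyz": [-3.6,2.5,0],"claw": 2.2},
    {"angular": [0,0,0],"xyz": [-3.6,2.5,0],"claw": 2.2},
  ],
)

```text
t: 1.75
eef_pos: [0.6385, -0.0184, 0.2484]
ee_rot: [3.141, -0.0, -2.728]
force: [0.8, -1.3, 0.9]
width: 0.0225
gripper_force: 0.0
```

Call:
servo_tool(
  targets=[
    {"angular": [0,0,-8.4],"xyz": [0,0,0],"claw": 2.2},
    {"angular": [0,0,-8.4],"xyz": [0,0,0],"claw": 2.2},
    {"angular": [0,0,-8.4],"xyz": [0,0,0],"claw": 2.2},
    {"angular": [0,0,-8.4],"xyz": [0,0,0],"claw": 2.2},
    {"angular": [0,0,-8.4],"xyz": [0,0,0],"claw": 2.2},
    {"angular": [0,0,-8.4],"xyz": [0,0,0],"claw": 2.2},
    {"angular": [0,0,-8.4],"xyz": [0,0,0],"claw": 2.2},
    {"angular": [0,0,-8.4],"xyz": [0,0,0],"claw": 2.2},
    {"angular": [0,0,-8.4],"xyz": [0,0,0],"claw": 2.2},
    {"angular": [0,0,-8.4],"xyz": [0,0,0],"claw": 2.2},
    {"angular": [0,0,-8.4],"xyz": [0,0,0],"claw": 2.2},
    {"angular": [0,0,-8.4],"xyz": [0,0,0],"claw": 2.2},
    {"angular": [0,0,-8.4],"xyz": [0,0,0],"claw": 2.2},
    {"angular": [0,0,-8.4],"xyz": [0,0,0],"claw": 2.2},
    {"angular": [0,0,-8.4],"xyz": [0,0,0],"claw": 2.2},
    {"angular": [0,0,-8.4],"xyz": [0,0,0],"claw": 2.2},
    {"angular": [0,0,-8.4],"xyz": [0,0,0],"claw": 2.2},
  ],
)

```text
t: 3.45
eef_pos: [0.6377, -0.0202, 0.2482]
ee_rot: [3.141, 0.001, -0.229]
force: [-0.3, -0.3, -0.1]
width: 0.0222
gripper_force: 0.0
```

```bash
sed -i 's/^G=np.array(\[.5185,.011\])/G=np.array([.5178,.0124])/' h.py; cat > st.py <<'E'
from h import *
from station import monitor,viewer
s=monitor.get_state(); yaw=s["ee_rot"][2]
print("t",round(s["t"],2),"gate-frame",gf(s["eef_pos"]),"tip above floor mm",round(1000*(s["eef_pos"][2]-.034),1),"rot",np.round(s["ee_rot"],3),"F",np.round(s["force"],1),"w",round(s["width"],4),"q",np.round(s["q"],2))
E
python3 st.py
```

```text
t 3.45 gate-frame [-124.2    4. ] tip above floor mm 214.2 rot [ 3.141e+00  1.000e-03 -2.290e-01] F [-0.3 -0.3 -0.1] w 0.0222 q [ 0.27  0.3  -0.07 -0.   -1.2   1.07]
```

Call:
servo_tool(
  targets=[
    {"angular": [0,0,0],"xyz": [0,0,5],"claw": 2.2},
    {"angular": [0,0,0],"xyz": [0,0,5],"claw": 2.2},
    {"angular": [0,0,0],"xyz": [0,0,5],"claw": 2.2},
    {"angular": [0,0,0],"xyz": [0,0,3.5],"claw": 2.2},
    {"angular": [0,0,0],"xyz": [0,0,1.6],"claw": 2.2},
    {"angular": [0,0,0],"xyz": [0,0,0.3],"claw": 2.2},
    {"angular": [0,0,0],"xyz": [0,0,0],"claw": 2.2},
  ],
)

```text
t: 4.15
eef_pos: [0.6379, -0.0203, 0.0443]
ee_rot: [3.141, 0.001, -0.235]
force: [-0.0, -0.2, 0.7]
width: 0.022
gripper_force: 0.0
```

```bash
python3 st.py; python3 - <<'E'
from h import *
from station import viewer
for n in("scene","side"):
    f=viewer.grab_frame(n); u,v=proj(f,[*wf(-60,0),.02]).astype(int)
    cv2.imwrite(f"pics/{n}1.png",f["color"][max(v-150,0):v+150,u-200:u+200])
a=[cv2.imread(f"pics/{n}1.png") for n in("scene","side")]; h=min(x.shape[0] for x in a)
cv2.imwrite("pics/both1.png",np.hstack([x[:h] for x in a]))
E
```

```text
t 4.15 gate-frame [-124.4    4. ] tip above floor mm 10.3 rot [ 3.141e+00  1.000e-03 -2.350e-01] F [-0.  -0.2  0.7] w 0.022 q [ 0.27  0.49 -0.3   0.   -0.78  1.06]
```

View pics/both1.png

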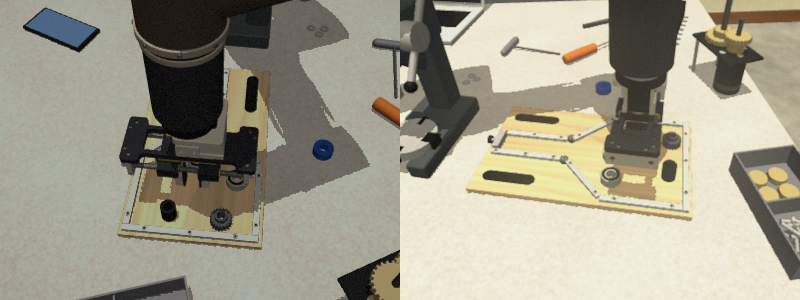

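Both fingers are down behind the middle bearing, and the press is well clear of the gripper. I'm now pushing slowly in a cradle.

Call:
servo_tool(
  targets=[
    {"angular": [0,0,0],"xyz": [-1,0,0],"claw": 2.2},
    {"angular": [0,0,0],"xyz": [-0.7,0,0],"claw": 2.2},
    {"angular": [0,0,0],"xyz": [-0.5,0,0],"claw": 2.2},
    {"angular": [0,0,0],"xyz": [-0.8,-0.1,0],"claw": 2.2},
    {"angular": [0,0,0],"xyz": [-0.8,-0.1,0],"claw": 2.2},
    {"angular": [0,0,0],"xyz": [-0.8,-0.1,0],"claw": 2.2},
    {"angular": [0,0,0],"xyz": [-0.8,-0.1,0],"claw": 2.2},
    {"angular": [0,0,0],"xyz": [-0.4,0,0],"claw": 2.2},
    {"angular": [0,0,0],"xyz": [0,0,0],"claw": 2.2},
  ],
)

```text
t: 5.15
eef_pos: [0.5818, -0.0025, 0.0446]
ee_rot: [3.142, 0.0, -0.235]
force: [0.4, 0.0, -0.2]
width: 0.0219
gripper_force: 0.0
```

```bash
python3 st.py; python3 - <<'E'
from h import *
from station import viewer
f=viewer.grab_frame("side"); u,v=proj(f,[*wf(-40,0),.02]).astype(int); print(u-80,v-60)
cv2.imwrite("pics/side2.png",cv2.resize(f["color"][v-60:v+60,u-80:u+80],None,fx=5,fy=5,interpolation=cv2.INTER_CUBIC))
E
```

```text
t 5.15 gate-frame [-65.8  -0.2] tip above floor mm 10.6 rot [ 3.142  0.    -0.235] F [ 0.4  0.  -0.2] w 0.0219 q [ 0.33  0.42 -0.43 -0.   -0.72  1.  ]
217 175
```

View pics/side2.png

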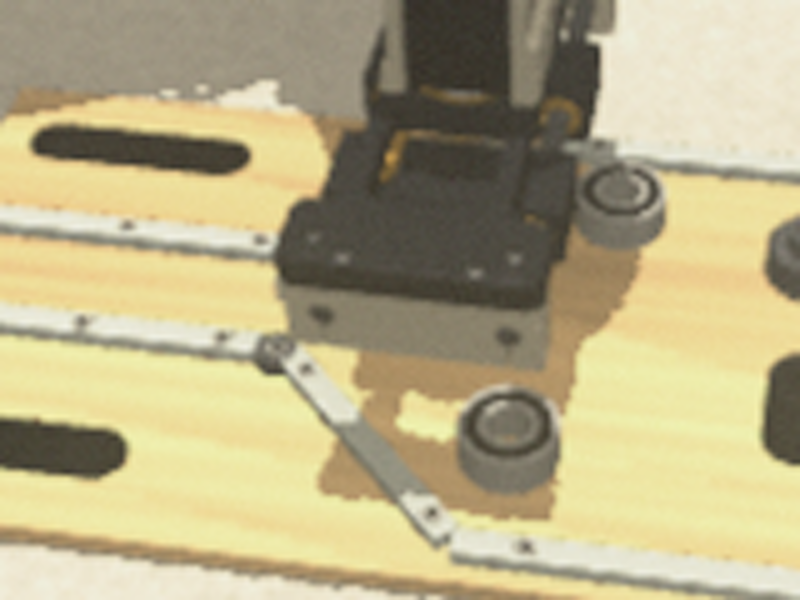

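The bearing is hidden behind the finger block and the other two (crop (620,189), (509,425)) are untouched. Continuing while watching the force.

Call:
servo_tool(
  targets=[
    {"angular": [0,0,0],"xyz": [-0.6,0,0],"claw": 2.2},
    {"angular": [0,0,0],"xyz": [-0.8,0,0],"claw": 2.2},
    {"angular": [0,0,0],"xyz": [-0.8,0,0],"claw": 2.2},
    {"angular": [0,0,0],"xyz": [-0.8,0,0],"claw": 2.2},
    {"angular": [0,0,0],"xyz": [-0.8,0,0],"claw": 2.2},
    {"angular": [0,0,0],"xyz": [-0.6,0,0],"claw": 2.2},
    {"angular": [0,0,0],"xyz": [-0.6,0,0],"claw": 2.2},
  ],
)

```text
t: 5.9
eef_pos: [0.5333, 0.0091, 0.0447]
ee_rot: [-3.142, -0.0, -0.235]
force: [-0.4, -0.0, 0.2]
width: 0.0221
gripper_force: 0.1
```

```bash
python3 st.py
```

```text
t 5.9 gate-frame [-15.8  -0.4] tip above floor mm 10.7 rot [-3.142 -0.    -0.235] F [-0.4 -0.   0.2] w 0.0221 q [ 0.38  0.35 -0.54  0.   -0.67  0.95]
```

Call:
servo_tool(
  targets=[
    {"angular": [0,0,0],"xyz": [-0.6,0,0],"claw": 2.2},
    {"angular": [0,0,0],"xyz": [-0.8,0,0],"claw": 2.2},
    {"angular": [0,0,0],"xyz": [-0.8,0,0],"claw": 2.2},
    {"angular": [0,0,0],"xyz": [-0.6,0,0],"claw": 2.2},
    {"angular": [0,0,0],"xyz": [-0.2,0,0],"claw": 2.2},
    {"angular": [0,0,0],"xyz": [0,0,0],"claw": 2.2},
    {"angular": [0,0,0],"xyz": [1,0,0],"claw": 2.2},
    {"angular": [0,0,0],"xyz": [0,0,-3],"claw": 2.2},
    {"angular": [0,0,0],"xyz": [0,0,-5],"claw": 2.2},
    {"angular": [0,0,0],"xyz": [0,0,-5],"claw": 5},
    {"angular": [0,0,0],"xyz": [4.8,0,0],"claw": 5},
    {"angular": [0,0,0],"xyz": [4.8,0,0],"claw": 5},
    {"angular": [0,0,0],"xyz": [0,0,0],"claw": 5},
  ],
)

```text
t: 7.2
eef_pos: [0.613, -0.0101, 0.1743]
ee_rot: [3.142, -0.002, -0.237]
force: [-2.0, -1.3, -1.0]
width: 0.0474
gripper_force: 0.0
```

```bash
python3 st.py; python3 - <<'E'
from h import *
from station import viewer
f=viewer.grab_frame("side"); u,v=proj(f,[*wf(-20,0),.02]).astype(int); print(u-80,v-60)
cv2.imwrite("pics/side3.png",cv2.resize(f["color"][v-60:v+60,u-80:u+80],None,fx=5,fy=5,interpolation=cv2.INTER_CUBIC))
E
```

```text
t 7.2 gate-frame [-97.8  -0.1] tip above floor mm 140.3 rot [ 3.142e+00 -2.000e-03 -2.370e-01] F [-2.  -1.3 -1. ] w 0.0474 q [ 0.3   0.31 -0.23  0.   -1.02  1.03]
206 173
```

View pics/side3.png

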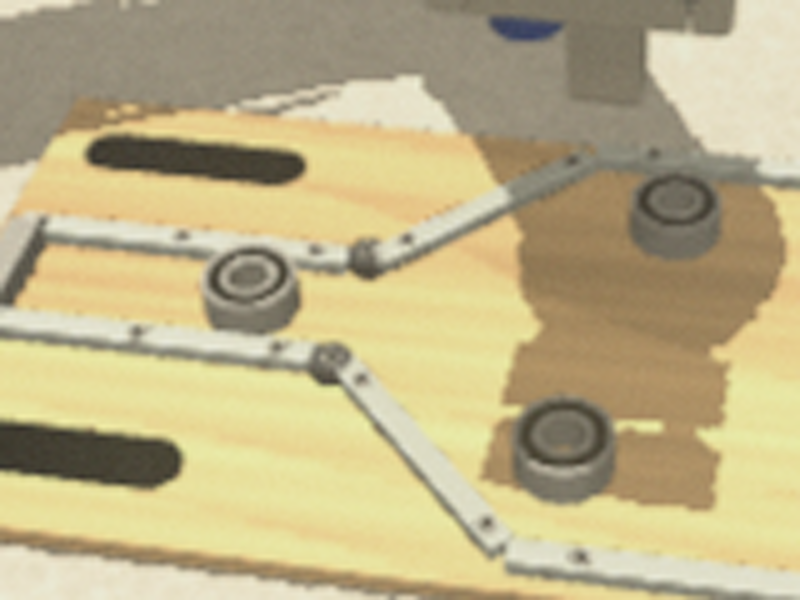

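One bearing is in the slot at crop (250,274), about 40 mm past the gate, with the other two untouched at (563,433) and (675,199). Next I straddle the one at (-88, 58) mm.

Call:
servo_tool(
  targets=[
    {"angular": [0,0,0],"xyz": [0.9,3,0],"claw": 5},
    {"angular": [0,0,0],"xyz": [-1.8,2.8,0],"claw": 5},
    {"angular": [0,0,0],"xyz": [0,0,0],"claw": 5},
    {"angular": [0,0,0],"xyz": [0,0,5],"claw": 5},
  ],
)

```text
t: 7.65
eef_pos: [0.5899, -0.0635, 0.1305]
ee_rot: [-3.138, -0.012, -0.235]
force: [3.0, 0.8, -1.1]
width: 0.0502
gripper_force: 0.0
```

```bash
python3 st.py
```

```text
t 7.65 gate-frame [-87.7  57.2] tip above floor mm 96.5 rot [-3.138 -0.012 -0.235] F [ 3.   0.8 -1.1] w 0.0502 q [ 0.22  0.32 -0.34  0.   -0.9   1.11]
```

Call:
servo_tool(
  targets=[
    {"angular": [0,0,0],"xyz": [0,0,4],"claw": 5},
    {"angular": [0,0,0],"xyz": [0,0,2.8],"claw": 5},
    {"angular": [0,0,0],"xyz": [0,0,1.2],"claw": 5},
    {"angular": [0,0,0],"xyz": [0,0,0],"claw": 5},
  ],
)

```text
t: 8.05
eef_pos: [0.5848, -0.0632, 0.0433]
ee_rot: [3.14, 0.002, -0.235]
force: [0.1, 0.6, -0.1]
width: 0.05
gripper_force: 0.0
```

```bash
python3 st.py
```

```text
t 8.05 gate-frame [-82.7  58.1] tip above floor mm 9.3 rot [ 3.14e+00  2.00e-03 -2.35e-01] F [ 0.1  0.6 -0.1] w 0.05 q [ 0.22  0.43 -0.42  0.   -0.73  1.11]
```

Call:
servo_tool(
  targets=[
    {"angular": [0,0,0],"xyz": [0.5,0,0],"claw": 5},
    {"angular": [0,0,0],"xyz": [0,-0.5,0],"claw": 5},
    {"angular": [0,0,0],"xyz": [0,-0.5,0],"claw": 5},
    {"angular": [0,0,0],"xyz": [0,-0.7,0],"claw": 5},
    {"angular": [0,0,0],"xyz": [0,-0.7,0],"claw": 5},
    {"angular": [0,0,0],"xyz": [0,-0.7,0],"claw": 5},
    {"angular": [0,0,0],"xyz": [0,-0.7,0],"claw": 5},
    {"angular": [0,0,0],"xyz": [0,-0.7,0],"claw": 5},
    {"angular": [0,0,0],"xyz": [0,-0.7,0],"claw": 5},
    {"angular": [0,0,0],"xyz": [0,-0.7,0],"claw": 5},
    {"angular": [0,0,0],"xyz": [0,-0.4,0],"claw": 5},
    {"angular": [0,0,0],"xyz": [0,-0.2,0],"claw": 5},
    {"angular": [0,0,0],"xyz": [0,0,0],"claw": 5},
  ],
)

```text
t: 9.35
eef_pos: [0.6055, -0.0008, 0.0445]
ee_rot: [3.142, 0.0, -0.235]
force: [0.4, 0.1, 0.7]
width: 0.0501
gripper_force: 0.0
```

```bash
python3 st.py
```

```text
t 9.35 gate-frame [-88.4  -7.4] tip above floor mm 10.5 rot [ 3.142  0.    -0.235] F [0.4 0.1 0.7] w 0.0501 q [ 0.32  0.45 -0.38 -0.   -0.75  1.01]
```

Call:
servo_tool(
  targets=[
    {"angular": [0,0,0],"xyz": [0,0.3,0],"claw": 5},
    {"angular": [0,0,0],"xyz": [0,0,-3],"claw": 5},
    {"angular": [0,0,0],"xyz": [0,0,-4],"claw": 5},
    {"angular": [0,0,0],"xyz": [0,0,-4],"claw": 3},
    {"angular": [0,0,0],"xyz": [2,0.2,0],"claw": 2.2},
    {"angular": [0,0,0],"xyz": [2.4,0.2,0],"claw": 2.2},
    {"angular": [0,0,0],"xyz": [0,0,0],"claw": 2.2},
    {"angular": [0,0,0],"xyz": [0,0,0],"claw": 2.2},
  ],
)

```text
t: 10.15
eef_pos: [0.6463, -0.0188, 0.154]
ee_rot: [3.141, 0.001, -0.237]
force: [0.1, 0.3, -0.1]
width: 0.0227
gripper_force: 0.0
```

```bash
python3 st.py; python3 - <<'E'
from h import *
from station import viewer
f=viewer.grab_frame("side"); u,v=proj(f,[*wf(-30,0),.02]).astype(int); print(u-80,v-60)
g=viewer.grab_frame("scene"); a,b=proj(g,[*wf(-30,0),.02]).astype(int); print(a-80,b-60)
cv2.imwrite("pics/b4.png",np.hstack([cv2.resize(k["color"][q-75:q+75,p-65:p+65],None,fx=3,fy=3,interpolation=cv2.INTER_CUBIC) for k,p,q in((f,u,v),(g,a,b))]))
print(u-65,v-75,a-65,b-75)
E
```

```text
t 10.15 gate-frame [-132.2    0.7] tip above floor mm 120.0 rot [ 3.141e+00  1.000e-03 -2.370e-01] F [ 0.1  0.3 -0.1] w 0.0227 q [ 0.27  0.38 -0.18 -0.   -1.01  1.06]
212 174
226 127
227 159 241 112
```

View pics/b4.png

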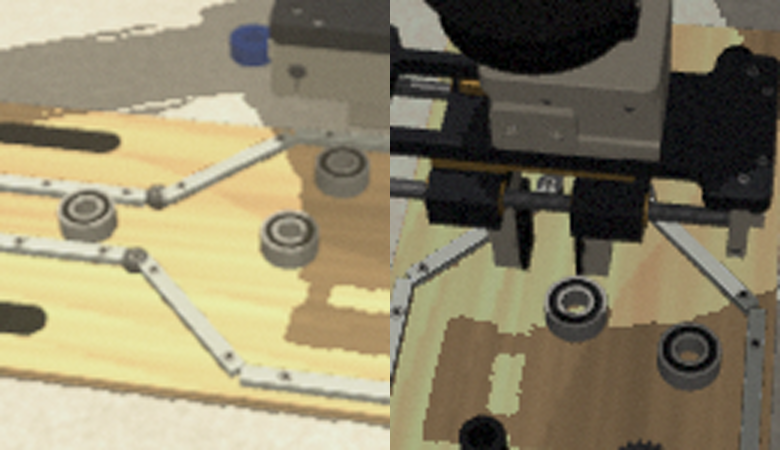

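The second bearing is centred at side crop (289,230), in front of the gate. The third is at (342,163) and the first sits in the slot. I'm lowering behind the second and pushing.

Call:
servo_tool(
  targets=[
    {"angular": [0,0,0],"xyz": [0,-0.1,4],"claw": 2.2},
    {"angular": [0,0,0],"xyz": [0,0,4],"claw": 2.2},
    {"angular": [0,0,0],"xyz": [0,0,2.4],"claw": 2.2},
    {"angular": [0,0,0],"xyz": [0,0,0.6],"claw": 2.2},
    {"angular": [0,0,0],"xyz": [0,0,0],"claw": 2.2},
    {"angular": [0,0,0],"xyz": [-0.8,0,0],"claw": 2.2},
    {"angular": [0,0,0],"xyz": [-0.7,0,0],"claw": 2.2},
    {"angular": [0,0,0],"xyz": [-0.5,0,0],"claw": 2.2},
    {"angular": [0,0,0],"xyz": [-0.7,0,0],"claw": 2.2},
    {"angular": [0,0,0],"xyz": [-0.7,0,0],"claw": 2.2},
    {"angular": [0,0,0],"xyz": [-0.7,0,0],"claw": 2.2},
    {"angular": [0,0,0],"xyz": [-0.7,0,0],"claw": 2.2},
    {"angular": [0,0,0],"xyz": [-0.7,0,0],"claw": 2.2},
    {"angular": [0,0,0],"xyz": [-0.5,0,0],"claw": 2.2},
    {"angular": [0,0,0],"xyz": [0,0,0],"claw": 2.2},
  ],
)

```text
t: 11.75
eef_pos: [0.5877, -0.0031, 0.0446]
ee_rot: [3.141, 0.0, -0.235]
force: [0.5, 0.3, -0.6]
width: 0.0218
gripper_force: 0.0
```

```bash
python3 st.py
```

```text
t 11.75 gate-frame [-71.6  -1.1] tip above floor mm 10.6 rot [ 3.141  0.    -0.235] F [ 0.5  0.3 -0.6] w 0.0218 q [ 0.33  0.42 -0.42 -0.   -0.73  1.01]
```

Call:
servo_tool(
  targets=[
    {"angular": [0,0,0],"xyz": [-0.6,0.1,0],"claw": 2.2},
    {"angular": [0,0,0],"xyz": [-0.7,0,0],"claw": 2.2},
    {"angular": [0,0,0],"xyz": [-0.7,0,0],"claw": 2.2},
    {"angular": [0,0,0],"xyz": [-0.7,0,0],"claw": 2.2},
    {"angular": [0,0,0],"xyz": [-0.7,0,0],"claw": 2.2},
    {"angular": [0,0,0],"xyz": [-0.7,0,0],"claw": 2.2},
    {"angular": [0,0,0],"xyz": [-0.7,0,0],"claw": 2.2},
    {"angular": [0,0,0],"xyz": [-0.7,0,0],"claw": 2.2},
    {"angular": [0,0,0],"xyz": [-0.7,0,0],"claw": 2.2},
    {"angular": [0,0,0],"xyz": [-0.7,0,0],"claw": 2.2},
    {"angular": [0,0,0],"xyz": [-0.7,0,0],"claw": 2.2},
    {"angular": [0,0,0],"xyz": [-0.7,0,0],"claw": 2.2},
    {"angular": [0,0,0],"xyz": [-0.3,0,0],"claw": 2.2},
    {"angular": [0,0,0],"xyz": [0,0,0],"claw": 2.2},
  ],
)

```text
t: 13.15
eef_pos: [0.5042, 0.016, 0.0446]
ee_rot: [3.142, 0.0, -0.235]
force: [0.9, -0.7, 0.5]
width: 0.0219
gripper_force: 0.0
```

```bash
python3 st.py
```

```text
t 13.15 gate-frame [14.1 -0.4] tip above floor mm 10.6 rot [ 3.142  0.    -0.235] F [ 0.9 -0.7  0.5] w 0.0219 q [ 0.42  0.32 -0.61 -0.   -0.65  0.91]
```

Call:
servo_tool(
  targets=[
    {"angular": [0,0,0],"xyz": [1,0,0],"claw": 2.2},
    {"angular": [0,0,0],"xyz": [0,0,-4],"claw": 2.2},
    {"angular": [0,0,0],"xyz": [0,0,-4],"claw": 2.2},
    {"angular": [0,0,0],"xyz": [3,-1.7,0],"claw": 5},
    {"angular": [0,0,0],"xyz": [3,-1.7,0],"claw": 5},
    {"angular": [0,0,0],"xyz": [3,-1.6,0],"claw": 5},
    {"angular": [0,0,0],"xyz": [2.5,-1.5,0],"claw": 5},
    {"angular": [0,0,0],"xyz": [0,0,0],"claw": 5},
    {"angular": [0,0,0],"xyz": [0,0,0],"claw": 5},
  ],
)

```text
t: 14.05
eef_pos: [0.6419, 0.0496, 0.1236]
ee_rot: [3.141, 0.001, -0.236]
force: [0.0, -0.9, -0.7]
width: 0.05
gripper_force: 0.0
```

```bash
python3 st.py
```

```text
t 14.05 gate-frame [-112.1  -64.9] tip above floor mm 89.6 rot [ 3.141e+00  1.000e-03 -2.360e-01] F [ 0.  -0.9 -0.7] w 0.05 q [ 0.38  0.41 -0.22 -0.   -0.95  0.96]
```

Call:
servo_tool(
  targets=[
    {"angular": [0,0,0],"xyz": [0,0,4],"claw": 5},
    {"angular": [0,0,0],"xyz": [0,0,2.7],"claw": 5},
    {"angular": [0,0,0],"xyz": [0,0,1.2],"claw": 5},
    {"angular": [0,0,0],"xyz": [0,0,0],"claw": 5},
    {"angular": [0,0,0],"xyz": [0,0.5,0],"claw": 5},
    {"angular": [0,0,0],"xyz": [0,0.5,0],"claw": 5},
    {"angular": [0,0,0],"xyz": [0,0.7,0],"claw": 5},
    {"angular": [0,0,0],"xyz": [0,0.7,0],"claw": 5},
    {"angular": [0,0,0],"xyz": [0,0.7,0],"claw": 5},
    {"angular": [0,0,0],"xyz": [0,0.7,0],"claw": 5},
    {"angular": [0,0,0],"xyz": [0,0.7,0],"claw": 5},
    {"angular": [0,0,0],"xyz": [0,0.7,0],"claw": 5},
    {"angular": [0,0,0],"xyz": [0,0.7,0],"claw": 5},
    {"angular": [0,0,0],"xyz": [0,0.7,0],"claw": 5},
    {"angular": [0,0,0],"xyz": [0,0.5,0],"claw": 5},
    {"angular": [0,0,0],"xyz": [0,0.2,0],"claw": 5},
    {"angular": [0,0,0],"xyz": [0,0,0],"claw": 5},
  ],
)

```text
t: 15.75
eef_pos: [0.6243, -0.0213, 0.0455]
ee_rot: [3.142, 0.0, -0.236]
force: [0.7, -0.7, 0.3]
width: 0.0498
gripper_force: 0.0
```

```bash
python3 st.py
```

```text
t 15.75 gate-frame [-111.4    8.2] tip above floor mm 11.5 rot [ 3.142  0.    -0.236] F [ 0.7 -0.7  0.3] w 0.0498 q [ 0.28  0.47 -0.33 -0.   -0.77  1.06]
```

Call:
servo_tool(
  targets=[
    {"angular": [0,0,0],"xyz": [0,-0.3,0],"claw": 5},
    {"angular": [0,0,0],"xyz": [0,0,-3],"claw": 5},
    {"angular": [0,0,0],"xyz": [0,0,-3],"claw": 5},
    {"angular": [0,0,0],"xyz": [1.8,-0.2,0],"claw": 2.2},
    {"angular": [0,0,0],"xyz": [1.8,-0.3,0],"claw": 2.2},
    {"angular": [0,0,0],"xyz": [0,0,0],"claw": 2.2},
    {"angular": [0,0,0],"xyz": [0,0,0],"claw": 2.2},
    {"angular": [0,0,0],"xyz": [0,0,3],"claw": 2.2},
    {"angular": [0,0,0],"xyz": [0,0,2.5],"claw": 2.2},
    {"angular": [0,0,0],"xyz": [0,0,0.6],"claw": 2.2},
    {"angular": [0,0,0],"xyz": [0,0,0],"claw": 2.2},
  ],
)

```text
t: 16.85
eef_pos: [0.6602, -0.0217, 0.0436]
ee_rot: [3.14, 0.002, -0.235]
force: [-0.0, -0.5, 0.9]
width: 0.0219
gripper_force: 0.0
```

```bash
python3 st.py
```

```text
t 16.85 gate-frame [-146.4    0.3] tip above floor mm 9.6 rot [ 3.14e+00  2.00e-03 -2.35e-01] F [-0.  -0.5  0.9] w 0.0219 q [ 0.26  0.52 -0.25  0.   -0.81  1.07]
```

Call:
servo_tool(
  targets=[
    {"angular": [0,0,0],"xyz": [-0.5,0,0],"claw": 2.2},
    {"angular": [0,0,0],"xyz": [-0.5,0,0],"claw": 2.2},
    {"angular": [0,0,0],"xyz": [-0.5,0,0],"claw": 2.2},
    {"angular": [0,0,0],"xyz": [-0.7,0,0],"claw": 2.2},
    {"angular": [0,0,0],"xyz": [-0.7,0,0],"claw": 2.2},
    {"angular": [0,0,0],"xyz": [-0.7,0,0],"claw": 2.2},
    {"angular": [0,0,0],"xyz": [-0.7,0,0],"claw": 2.2},
    {"angular": [0,0,0],"xyz": [-0.7,0,0],"claw": 2.2},
    {"angular": [0,0,0],"xyz": [-0.7,0,0],"claw": 2.2},
    {"angular": [0,0,0],"xyz": [-0.7,0,0],"claw": 2.2},
    {"angular": [0,0,0],"xyz": [-0.7,0,0],"claw": 2.2},
    {"angular": [0,0,0],"xyz": [-0.7,0,0],"claw": 2.2},
    {"angular": [0,0,0],"xyz": [-0.7,0,0],"claw": 2.2},
    {"angular": [0,0,0],"xyz": [-0.7,0,0],"claw": 2.2},
    {"angular": [0,0,0],"xyz": [-0.5,0,0],"claw": 2.2},
    {"angular": [0,0,0],"xyz": [0,0,0],"claw": 2.2},
  ],
)

```text
t: 18.45
eef_pos: [0.5661, 0.0011, 0.0446]
ee_rot: [3.141, 0.0, -0.235]
force: [0.3, -0.3, 0.5]
width: 0.0215
gripper_force: 0.0
```

```bash
python3 st.py
```

```text
t 18.45 gate-frame [-49.6  -0.2] tip above floor mm 10.6 rot [ 3.141  0.    -0.235] F [ 0.3 -0.3  0.5] w 0.0215 q [ 0.35  0.4  -0.47 -0.   -0.71  0.99]
```

Now 57 mm more, up to about +8.

Call:
servo_tool(
  targets=[
    {"angular": [0,0,0],"xyz": [-0.6,0,0],"claw": 2.2},
    {"angular": [0,0,0],"xyz": [-0.7,0,0],"claw": 2.2},
    {"angular": [0,0,0],"xyz": [-0.7,0,0],"claw": 2.2},
    {"angular": [0,0,0],"xyz": [-0.7,0,0],"claw": 2.2},
    {"angular": [0,0,0],"xyz": [-0.7,0,0],"claw": 2.2},
    {"angular": [0,0,0],"xyz": [-0.7,0,0],"claw": 2.2},
    {"angular": [0,0,0],"xyz": [-0.7,0,0],"claw": 2.2},
    {"angular": [0,0,0],"xyz": [-0.5,0,0],"claw": 2.2},
    {"angular": [0,0,0],"xyz": [-0.4,0,0],"claw": 2.2},
    {"angular": [0,0,0],"xyz": [0,0,0],"claw": 2.2},
  ],
)

```text
t: 19.45
eef_pos: [0.5109, 0.0144, 0.0446]
ee_rot: [3.141, 0.0, -0.235]
force: [0.6, 0.5, -0.3]
width: 0.0221
gripper_force: 0.0
```

```bash
python3 st.py
```

```text
t 19.45 gate-frame [ 7.2 -0.3] tip above floor mm 10.6 rot [ 3.141  0.    -0.235] F [ 0.6  0.5 -0.3] w 0.0221 q [ 0.41  0.33 -0.59 -0.   -0.65  0.92]
```

Creep forward until the stop is felt.

Call:
servo_tool(
  targets=[
    {"angular": [0,0,0],"xyz": [-0.2,0,0],"claw": 2.2},
    {"angular": [0,0,0],"xyz": [-0.2,0,0],"claw": 2.2},
    {"angular": [0,0,0],"xyz": [-0.2,0,0],"claw": 2.2},
    {"angular": [0,0,0],"xyz": [0,0,0],"claw": 2.2},
  ],
)

```text
t: 19.85
eef_pos: [0.5055, 0.0157, 0.0445]
ee_rot: [3.142, 0.0, -0.236]
force: [-0.2, 0.3, 0.2]
width: 0.0222
gripper_force: 0.2
```

Call:
servo_tool(
  targets=[
    {"angular": [0,0,0],"xyz": [-0.1,0,0],"claw": 2.2},
    {"angular": [0,0,0],"xyz": [-0.1,0,0],"claw": 2.2},
    {"angular": [0,0,0],"xyz": [0,0,0],"claw": 2.2},
  ],
)

```text
t: 20.15
eef_pos: [0.5036, 0.0162, 0.0446]
ee_rot: [-3.142, 0.0, -0.236]
force: [0.5, 0.5, 0.1]
width: 0.0219
gripper_force: 0.3
```

Call:
servo_tool(
  targets=[
    {"angular": [0,0,0],"xyz": [-0.1,0,0],"claw": 2.2},
    {"angular": [0,0,0],"xyz": [0,0,0],"claw": 2.2},
  ],
)

```text
t: 20.35
eef_pos: [0.5031, 0.0165, 0.0447]
ee_rot: [-3.141, -0.001, -0.235]
force: [2.2, -0.2, -1.0]
width: 0.0219
gripper_force: 1.0
```

Call:
servo_tool(
  targets=[
    {"angular": [0,0,0],"xyz": [-0.1,0,0],"claw": 2.2},
    {"angular": [0,0,0],"xyz": [0,0,0],"claw": 2.2},
  ],
)

```text
t: 20.55
eef_pos: [0.5026, 0.0168, 0.0449]
ee_rot: [-3.141, -0.001, -0.235]
force: [3.9, -1.5, -0.4]
width: 0.0221
gripper_force: 2.1
```

Call:
servo_tool(
  targets=[
    {"angular": [0,0,0],"xyz": [-0.1,0,0],"claw": 2.2},
    {"angular": [0,0,0],"xyz": [0,0,0],"claw": 2.2},
  ],
)

```text
t: 20.75
eef_pos: [0.5023, 0.0173, 0.0451]
ee_rot: [-3.14, -0.003, -0.235]
force: [5.3, -2.6, -0.9]
width: 0.0221
gripper_force: 2.9
```

The force builds steadily at the expected place, so the row is home. Backing off, lifting and looking.

Call:
servo_tool(
  targets=[
    {"angular": [0,0,0],"xyz": [0.4,0,0],"claw": 2.2},
    {"angular": [0,0,0],"xyz": [1,0,0],"claw": 2.2},
    {"angular": [0,0,0],"xyz": [0,0,-4],"claw": 2.2},
    {"angular": [0,0,0],"xyz": [0,0,-5],"claw": 2.2},
    {"angular": [0,0,0],"xyz": [4,0,-3],"claw": 2.2},
    {"angular": [0,0,0],"xyz": [4.8,0,0],"claw": 2.2},
    {"angular": [0,0,0],"xyz": [4,0,0],"claw": 2.2},
    {"angular": [0,0,0],"xyz": [0,0,0],"claw": 2.2},
    {"angular": [0,0,0],"xyz": [0,0,0],"claw": 2.2},
  ],
)

```text
t: 21.65
eef_pos: [0.6386, -0.0171, 0.1629]
ee_rot: [3.14, 0.003, -0.237]
force: [-0.4, 0.7, -1.1]
width: 0.022
gripper_force: 0.0
```

```bash
python3 st.py; python3 - <<'E'
from h import *
from station import viewer
f=viewer.grab_frame("side"); u,v=proj(f,[*wf(-10,0),.02]).astype(int); print(u-80,v-60)
cv2.imwrite("pics/side5.png",cv2.resize(f["color"][v-60:v+60,u-80:u+80],None,fx=5,fy=5,interpolation=cv2.INTER_CUBIC))
for x in(37.5,72.5,107.5): print((proj(f,[*wf(x,0),.028])-(u-80,v-60))*5)
E
```

```text
t 21.65 gate-frame [-124.4    0.8] tip above floor mm 128.9 rot [ 3.14e+00  3.00e-03 -2.37e-01] F [-0.4  0.7 -1.1] w 0.022 q [ 0.28  0.37 -0.18 -0.   -1.03  1.06]
201 173
[273.57185405 271.63092965]
[181.64765055 261.23627136]
[ 90.97974068 250.98367296]
```

View pics/side5.png

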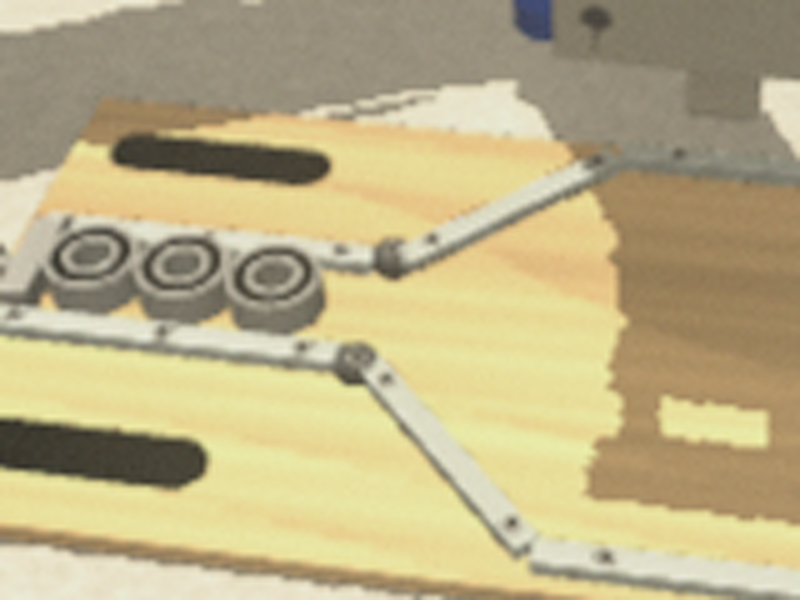

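The three bearings lie flat and touching at crop (93,255), (183,263) and (272,274), matching the predicted places, with the front one against the stop. The arm is clear, so I'm handing in.

```bash
python3 -c "
from station import order; print(order.job_done())"
```

```text
the job is handed in; nothing more can be done
None
```

The job is handed in: the last picture shows all three bearings flat in single file in the slot, touching, with the front one against the stop. The gripper never went near enough to touch the gear or spacer, though I did not measure them again at the end, and the hand-in returned no verdict.

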